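# Ease a power module off its cooling plate with a wedge

## Task

The beige power module has to come off its finned cooling plate. Pick up the orange wedge and, keeping it flat on the worktop, slide its thin end straight and centred under the overhanging near end of the module until that end just lifts off, about 4 mm (2 mm is enough, 6 mm is too much). Stop there and finish while still gripping the wedge in place so that it carries the raised end; touch the module with nothing but the wedge, let it keep its place between the guides, and leave the other things on the worktop alone.

Things in the scene. Friction and masses are not known exactly. Their poses are not given: they have to be found in the camera images.
- wedge: Loose orange plastic wedge, 85 mm long (its x), 30 mm wide (its y), about 0.12 kg. Origin at the centre of its underside; +x points to the thin end. The thin end is 20 mm high; the top face rises evenly away from it at 0.325 mm per mm for 55 mm; then follows a level grip block 30 mm long and 38 mm high with dark ribs on its sides, at -x. Grasp the grip block from above across the 30 mm width.
- wedge_tip (a point): Middle of the upper edge of the wedge's thin end: (42.5, 0, 20) mm in the wedge's frame.
- wedge_grip (a point): Point to grasp the wedge: centre of the grip block, (-27, 0, 25) mm in the wedge's frame, 69.5 mm behind the thin end.
- plate: Finned aluminium cooling plate fixed to the worktop, 80 mm long (its x), 64 mm wide, top 22.5 mm above the worktop; origin under its centre, +x away from the open near end; near face at x = -40 mm. On it a dark end stop 14 mm high behind the module (face at x = +22 mm) and two guides 8 mm high beside the module with about 2 mm play each side.
- plate_mouth (a point): Fixed point, (-73, 0, 22.5) mm in the plate's frame, same axes: middle of the lower edge of the resting module's near end; push the wedge in here along +x. The module overhangs the plate by 33 mm, 22.5 mm above the worktop. The wedge's thin end passes 2.5 mm below it, the ramp touches about 8 mm in, and each further mm raises the near end about 0.325 mm.
- module: Loose beige power module with three screw posts on a copper base flange, 94 mm long (its y), 34 mm wide (its x), 34 mm high, about 0.6 kg; origin at the centre of its underside, -y points to its overhanging near end. It rests flat on the cooling plate, 1 mm short of the end stop (the push closes that gap), and pivots on its far lower edge as the near end is raised.
- module_front (a point): Middle of the lower edge of the module's overhanging near end; its height above the worktop is 22.5 mm when the module rests flat, and 26.5 mm at a lift of 4 mm.
- spool: Bystander: reel of solder wire with green cheeks, 59 x 74 x 36 mm, origin at the centre of its underside. Leave it alone.
- sink: Bystander: finned aluminium heat sink, 38 x 65 x 26 mm, origin at the centre of its underside. Leave it alone.
Things that resemble listed ones, but are neither listed nor needed, are in the scene too. What is meant by the plate is not red or yellow, and is the larger of those in its own colour.

How it is judged:
On the way, in this order (a step that is already met when the one before it is completed fails the run):
1. the wedge is gripped by the fingers while the module still rests flat (contact force between the fingers and wedge above 3 N and height (world z) of module_front below 0.0235 m), for 0.2 s.
2. the gripped wedge has raised the near end of the module at least 1.5 mm and carries it (contact force between the fingers and wedge above 2 N and contact force between wedge and module above 0.5 N and height (world z) of module_front above 0.024 m), for 0.1 s.
At the end, for the whole second after the job is handed in: Module near end raised 2 to 6 mm, borne by the wedge (>0.5 N), untouched by the robot; wedge gripped (>2 N), flat (z <6 mm, tilt <0.1 rad), at least 5 mm in, within 12 mm of centre and 0.2 rad of straight; module within 10 mm of its start and 0.15 rad of straight; all at rest (height (world z) of module_front between 0.0245 and 0.0285 m and contact force between wedge and module above 0.5 N and contact force between the fingers and wedge above 2 N and contact force between each of the arm, the fingers and module below 0.1 N and height (world z) of wedge below 0.006 m and angle between wedge's own z axis and vertical below 0.1 rad and y of wedge_tip in the frame of plate_mouth between -0.012 and 0.012 m and x of wedge_tip in the frame of plate_mouth above 0.005 m and angle between the x axis of wedge and the x axis of plate, either way round below 0.2 rad and distance of module from where it was at the start of the episode below 0.01 m and angle between the y axis of module and the x axis of plate, either way round below 0.15 rad and linear speed of each of module, wedge below 0.01 m/s); the arm keeps its last pose, push and grip.
It fails at once if the module is lifted too far (more than 7.5 mm) (height (world z) of module_front above 0.03 m).
It fails at once if the robot itself touches the module (contact force between any of the arm, the fingers and module above 1 N).
It fails at once if the solder reel or the heat sink is moved by more than 30 mm (distance of any of spool, sink from where it was at the start of the episode above 0.03 m).
It also fails if it takes over 38 s, if anything falls off the work surface, if the arm or the gripper's body presses on something with over 40 N, if the wrist force passes 120 N, or if a joint passes its speed limit or range.

## Robot

A 6-joint arm with a two-finger parallel gripper is mounted at the origin on a cart in front of the work surface, level with it; the furniture and walls round the work are solid. World frame = base frame: x ahead of the robot, y to its left, z up, the work surface at z = 0. Lengths are in m, angles in rad, forces in N, time in s.
With the tool pointing down it reaches from about 0.425 to 0.925 m from the base axis. Payload 12.5 kg.
Tool frame: the origin (TCP) lies midway between the tips of the shut fingers; the grasp point (between the pads) lies 19 mm behind it; z points along the fingers, y is the line along which they close (so a half turn about z gives the same grasp; the last joint's range is limited). The gripper opens to 85 mm and grips with 20 to 120 N. Pads are 22 mm wide; open, the fingers measure 114 mm over their backs; the gripper's body (76 mm by 85 mm) begins 54 mm behind the grasp point. The pads swing forward as they close: fully open they stand 13 mm farther back than shut.
Start: joints at [-0.106, 0.491, 1.559, -0, 1.092, -0.106], TCP at [0.625, 0, 0.231] pointing down, gripper open.
Joint ranges: [-3.1, 3.1], [-0.84, 2.19], [0.05, 2.79], [-1.13, 4.28], [0.06, 2.93], [-2.69, 2.69]. Speed limits (rad/s): [2.22, 2.22, 2.79, 3.14, 3.14, 3.14].

## Interface

Orientations are given as a rotation vector (axis times angle).
In Python, from plant import bot gives the robot as it stands.
- The arm moves only by the tool send_rows, never from a script. Its argument "deltas" is a list of rows, each a list of 2 entries, a list of its own where there are three numbers: the shift along the tool's x, y, z in mm, then the turn about the tool's z in degrees. In form: [[[dx, dy, dz], yaw], ...]. A call has 1 to 10 rows; each row is the pose to reach, as a shift and turn from the pose commanded when the call began, along the tool's axes at that moment; what a row does not reach only later rows make up. A row lasts 1/12 s, in which the tool goes at most 41.7 mm and 7.16 degrees, less where a joint would pass 70% of its speed; a pose out of reach is approached as far as the arm can. A call with a gripper value outside its range is refused whole. "jaw" is the closure, from -1 (fully open) to 1 (shut), set as the call begins (left out, the last holds). The fingers move at their own pace and stop on an object; "newtons" is the grip in N (left out, the last holds). Time passes only in rows, so rows that repeat a pose let the fingers close. It gives the time, the measured TCP pose, the force, the opening and the grip force at its end, in the units of the state.
- bot.sense(): the state, without advancing time (a new reading comes with each control period).
- bot.snapshot(name): name is "scene" or "side" or "wrist"; returns the picture (420x560x3 uint8, red, green, blue); there is no depth.
- bot.camera_info(name): a dict with "fov_y" (degrees; the focal length in pixels is half the picture's height over the tangent of half this angle, whatever the lens; pixels are square), "cx", "cy" (the principal point, pixels), "origin" and "attitude" of the camera in the world; the wrist camera has in their place "T_tool_cam" (4x4, takes a point from camera to tool coordinates, whose origin is the TCP and whose axes are the flange's). Camera axes: x right, y up, looking along -z (the intrinsics and any distortion apply to the point x, -y, -z); pixel columns grow to the right and rows downward; lengths in m; the calibration is good to about 2 mm. A picture is of the moment at which its call begins: read the wrist's pose just before it. camera_info takes no time and is no camera call.
- bot.sign_off(): hands the job in; it is judged then, once.
Trained networks look in the newest picture that a camera, given by its name, has taken for a name from the list of things; names that differ only in an ending like _2 or _b are one class to them, and where a whole thing is asked for, a point or a joint stands for the part that bears it (a point fixed in the world has none). Each returns a list of dicts, best first, with "confidence" (0 to 1); they miss things now and then, are a little off and sometimes report something else, mostly with a low value. They report only what shows in the picture. A call takes as long as a camera call. They do not tell look-alikes from the thing itself.
- bot.spot_in(query, camera): "rect" ([left, top, width, height] in pixels, round what is visible of it).
- bot.masks_of(query, camera): "region" (420x560 bool, what is visible of it) and "rect" ([left, top, width, height] in pixels, round what is visible of it).
- bot.pinpoint(query, camera): "pixel" ([column, row] in pixels: a listed point, or the origin of a listed thing).
The state is a dict: "time_s": time; "q": joint angles; "joint_velocities": joint speeds; "tau": joint torques, N m; "ee_pos": TCP position; "tcp_rot": TCP orientation; "wrist_force": force on the tool from outside, world axes, zero at the start; "ft_torque": the same for the moment, N m; "opening": finger opening in m; "grip_force": force on a finger pad.
Only numpy, scipy, OpenCV 4.12 (cv2) and the standard library are available. Lean on these libraries where they do the work, as an engineer would, in place of code of your own. Each camera call takes 0.05 s, during which the arm holds its last target. There are 200 camera calls.

## Working session

There is one attempt and no reset: what is moved stays moved. The work goes in short steps, Python scripts to look and compute and a tool call to move; the robot and the scene stay as the last step left them, time stands still between calls to the robot, and variables do not carry over. Pictures are saved under pics/ and viewed, at most 10 in all, crops included, and the job is handed in when it is done.

Besides the shell and the picture viewer there is one more tool, called after "Request:" as name([rows], argument=value, ...), one row to a line, values as JSON. send_rows: Moves the arm, as the interface text tells. Its arguments: {"type":"object","properties":{"deltas":{"type":"array","items":{"type":"array"}},"jaw":{"type":"number"},"newtons":{"type":"number"}},"required":["deltas"]}

```bash
mkdir -p pics; ls
cat > h.py <<'E'
import numpy as np, cv2
from scipy.spatial.transform import Rotation as R
from plant import bot
def cam(n):
    c=bot.camera_info(n); f=210/np.tan(np.radians(c['fov_y'])/2)
    return c,f
E
python3 - <<'E'
from h import *
for n in ['scene','side','wrist']:
    print(n,bot.camera_info(n))
s=bot.sense(); print(s)
ims=[]
for n in ['scene','side','wrist']:
    im=bot.snapshot(n); cv2.imwrite(f'pics/{n}0.png',im[:,:,::-1])
    for q in ['wedge','plate','module','spool','sink']:
        print(n,q,[(np.round(d['rect']).tolist(),round(d['confidence'],2)) for d in bot.spot_in(q,n)])
    for q in ['wedge','wedge_tip','wedge_grip','plate','plate_mouth','module','module_front']:
        print(n,q,[(np.round(d['pixel'],1).tolist(),round(d['confidence'],2)) for d in bot.pinpoint(q,n)])
E
```

```text
pics
scene {'fov_y': 54.72720518664172, 'cx': 282.2287042498391, 'cy': 214.00989315107472, 'origin': array([ 0.0963088 , -0.83405572,  0.83825648]), 'attitude': array([ 0.8492116 , -0.2276308 , -0.46952625])}
side {'fov_y': 44.29006755837937, 'cx': 281.40066849609343, 'cy': 207.30079681096743, 'origin': array([-0.4210571 ,  0.66760771,  0.90404997]), 'attitude': array([ 0.51838793, -1.02553907, -1.95347571])}
wrist {'fov_y': 66.1369877827324, 'cx': 276.8446429524752, 'cy': 215.4205785074978, 'T_tool_cam': array([[ 4.24044267e-04,  9.45858012e-01,  3.24580408e-01,
         8.34035105e-02],
       [ 9.99999513e-01, -6.90293523e-04,  7.05142987e-04,
         1.94964586e-04],
       [ 8.91020897e-04,  3.24579951e-01, -9.45857844e-01,
        -1.42580189e-01],
       [ 0.00000000e+00,  0.00000000e+00,  0.00000000e+00,
         1.00000000e+00]])}
{'time_s': 0.0, 'q': array([-1.05600484e-01,  4.91540397e-01,  1.55944769e+00,  1.48628038e-05,
        1.09169663e+00, -1.05610063e-01]), 'joint_velocities': array([-1.20577908e-03, -1.85927410e-03,  6.30985289e-05, -9.23570035e-04,
        4.684
[... 1621 characters left out ...]
5.1], 0.69)]
side wedge_grip [([407.2, 194.0], 0.86)]
side plate [([180.9, 303.0], 0.87), ([174.9, 244.6], 0.82), ([150.5, 272.7], 0.78), ([250.2, 258.4], 0.6)]
side plate_mouth [([162.0, 278.9], 0.79), ([183.8, 316.5], 0.74), ([271.0, 264.9], 0.68), ([191.0, 251.0], 0.6)]
side module [([190.7, 252.1], 0.72), ([184.3, 244.1], 0.61)]
side module_front [([197.0, 251.1], 0.8)]
wrist wedge []
wrist plate [([72.0, 3.0, 104.0, 88.0], 0.84)]
wrist module []
wrist spool [([146.0, 256.0, 54.0, 49.0], 0.72)]
wrist sink [([169.0, 338.0, 28.0, 49.0], 0.76)]
wrist wedge []
wrist wedge_tip []
wrist wedge_grip []
wrist plate [([134.1, 51.2], 0.62)]
wrist plate_mouth []
wrist module []
wrist module_front []
```

Run:
```python
import cv2,numpy as np
a=cv2.imread('pics/scene0.png')[120:360,170:370]; b=cv2.imread('pics/side0.png')[160:340,120:430]
a=cv2.resize(a,None,fx=2.4,fy=2.4,interpolation=3)
b=cv2.resize(b,None,fx=2.5,fy=2.5,interpolation=3)
cv2.imwrite('pics/sc.png',a);cv2.imwrite('pics/si.png',b)
```

```text
(no output)
```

View pics/sc.png

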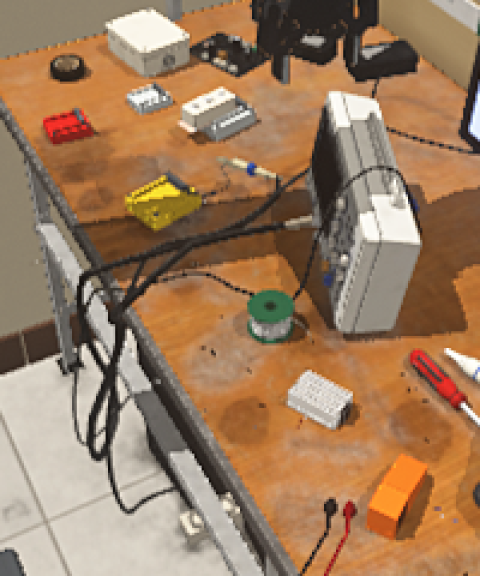

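View pics/si.png

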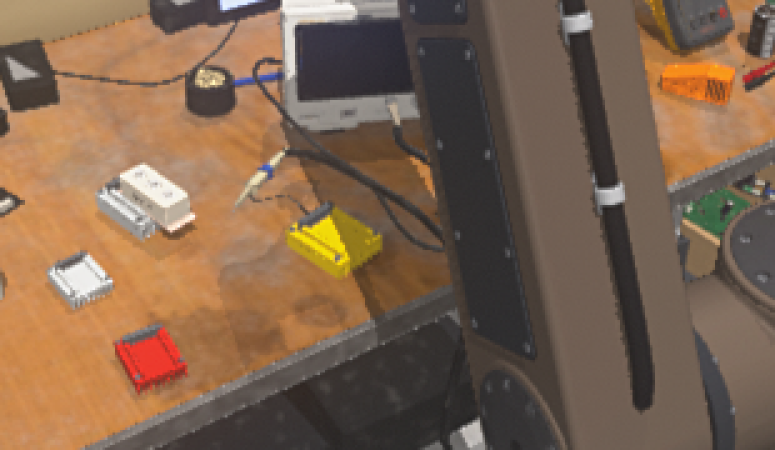

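The scene shows four plate look-alikes: red at (195,172), yellow at (238,208), a small grey-white one at (232,160) and a larger grey one at (261,169). The larger grey one carries the beige module and is not red or yellow, so it is the plate. The two enlarged crops confirm this. The wedge is at scene (334,327). An oscilloscope and its cables stand between wedge and plate, and I'll measure them next.

```bash
cat >> h.py <<'E'
def ray(n,px,st=None):
    c,f=cam(n); d=np.array([(px[0]-c['cx'])/f,-(px[1]-c['cy'])/f,-1.])
    if n=='wrist':
        T=np.eye(4);T[:3,:3]=R.from_rotvec(st['tcp_rot']).as_matrix();T[:3,3]=st['ee_pos'];T=T@c['T_tool_cam']
        return T[:3,3],T[:3,:3]@d
    return c['origin'],R.from_rotvec(c['attitude']).as_matrix()@d
def onz(n,px,z,st=None):
    o,d=ray(n,px,st); return o+d*(z-o[2])/d[2]
def tri(*rs):
    A=0;b=0
    for o,d in rs:
        d=d/np.linalg.norm(d);P=np.eye(3)-np.outer(d,d);A=A+P;b=b+P@o
    return np.linalg.solve(A,b)
E
python3 - <<'E'
from h import *
np.set_printoptions(precision=4,suppress=True)
for q,z,a,b in [('wedge',0,(334.1,327),(398.4,199.1)),('tip',.02,(341.6,313.3),(386,185.1)),('grip',.025,(329.7,331.4),(407.2,194)),
 ('plate',0,(261,169.1),(174.9,244.6)),('mouth',.0225,(248.2,173.8),(191,251)),('front',.0225,(249,170.3),(197,251.1)),('module',.0225,(257.2,167.9),(184.3,244.1))]:
    print(q,onz('scene',a,z),onz('side',b,z),tri(ray('scene',a),ray('side',b)))
for q,p in [('spool',(282,262)),('sink',(303,295)),('scope FL bottom',(170+335/2.4,120+328/2.4)),('FR bottom',(170+390/2.4,120+335/2.4))]: print(q,onz('scene',p,0))
for q,p in [('scope sideL',(120+283/2.5,160+125/2.5)),('R',(120+430/2.5,160+130/2.5))]: print(q,onz('side',p,0))
for p in [(330,92),(375,98),(420,235)]: 
  for z in (.15,.2,.25): print('top',p,z,onz('scene',(170+p[0]/2.4,120+p[1]/2.4),z))
E
```

```text
wedge [ 0.4894 -0.397   0.    ] [ 0.4717 -0.3946  0.    ] [ 0.483  -0.3995 -0.0021]
tip [ 0.5182 -0.384   0.02  ] [ 0.5308 -0.3935  0.02  ] [ 0.5193 -0.3851  0.0257]
grip [ 0.462 -0.415  0.025] [ 0.453  -0.4085  0.025 ] [ 0.4608 -0.4144  0.021 ]
plate [0.6399 0.2946 0.    ] [0.6348 0.2864 0.    ] [0.635  0.2875 0.0031]
mouth [0.5722 0.2592 0.0225] [0.562  0.2713 0.0225] [0.5744 0.2674 0.0144]
front [0.5842 0.2777 0.0225] [0.5533 0.2582 0.0225] [0.5678 0.2583 0.0262]
module [0.6167 0.2777 0.0225] [0.5972 0.274  0.0225] [0.61   0.2722 0.0205]
spool [ 0.4823 -0.1503  0.    ]
sink [ 0.4738 -0.2781  0.    ]
scope FL bottom [ 0.5615 -0.1697  0.    ]
FR bottom [ 0.6125 -0.2104  0.    ]
scope sideL [ 0.6924  0.0721 -0.    ]
R [ 0.5909 -0.072   0.    ]
top (330, 92) 0.15 [0.6986 0.0775 0.15  ]
top (330, 92) 0.2 [0.6549 0.0112 0.2   ]
top (330, 92) 0.25 [ 0.6111 -0.055   0.25  ]
top (375, 98) 0.15 [0.7426 0.0374 0.15  ]
top (375, 98) 0.2 [ 0.6957 -0.0259  0.2   ]
top (375, 98) 0.25 [ 0.6487 -0.0892  0.25  ]
top (420, 235) 0.15 [ 0.6333 -0.2142  0.15  ]
top (420, 235) 0.2 [ 0.5943 -0.2592  0.2   ]
top (420, 235) 0.25 [ 0.5553 -0.3043  0.25  ]
```

View pics/wrist0.png

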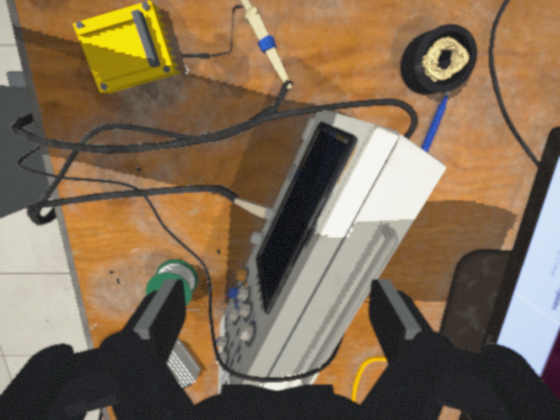

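The wrist view is rotated, with image up = world +y. It shows the scope below the fingers, the spool at (172,278) and the sink at (183,365). I'm moving above the wedge with the fingers turned across it.

Request:
send_rows([
  [[-38, -14, -5], 6.5],
  [[-76, -28, -5], 13],
  [[-114, -42, -5], 19.5],
  [[-152, -56, -5], 26],
  [[-190, -70, -5], 32.5],
  [[-230, -84, -5], 39],
  [[-270, -98, -5], 45.5],
  [[-310, -112, -5], 52],
  [[-350, -128, -5], 58],
  [[-390, -142, 0], 63],
], jaw=-1)

```text
time_s: 2.78
ee_pos: [0.4836, -0.3877, 0.2326]
tcp_rot: [3.056, 0.725, 0.001]
wrist_force: [1.3, 0.6, 0.2]
opening: 0.0852
grip_force: 0.0
```

Request:
send_rows([
  [[0, 0, 0], 0],
  [[0, 0, 0], 0],
  [[0, 0, 0], 0],
])

```text
time_s: 3.03
ee_pos: [0.4844, -0.3856, 0.2317]
tcp_rot: [-3.054, -0.733, -0.0]
wrist_force: [0.3, 0.3, 0.5]
opening: 0.0856
grip_force: 0.0
```

```bash
cat > w.py <<'E'
from h import *
import sys
np.set_printoptions(precision=4,suppress=True)
s=bot.sense(); print(s['time_s'],s['ee_pos'],s['tcp_rot'],s['opening'])
im=bot.snapshot('wrist'); cv2.imwrite(f'pics/{sys.argv[1]}.png',im[:,:,::-1])
Z=dict(wedge=0,wedge_tip=.02,wedge_grip=.025,plate=0,plate_mouth=.0225,module=.0225,module_front=.0225)
for q in sys.argv[2:]:
    for d in bot.pinpoint(q,'wrist'):
        print(q,round(d['confidence'],2),np.round(d['pixel'],1),onz('wrist',d['pixel'],Z[q],s)[:2])
E
python3 w.py wr1 wedge wedge_tip wedge_grip
```

```text
3.0333 [ 0.4844 -0.3856  0.2317] [-3.0543 -0.7334 -0.    ] 0.08562888166874306
wedge 0.75 [290.2 183.9] [ 0.4869 -0.4023]
wedge_tip 0.65 [290.6 149. ] [ 0.5252 -0.3817]
wedge_grip 0.61 [290.4 210. ] [ 0.4649 -0.413 ]
```

View pics/wr1.png

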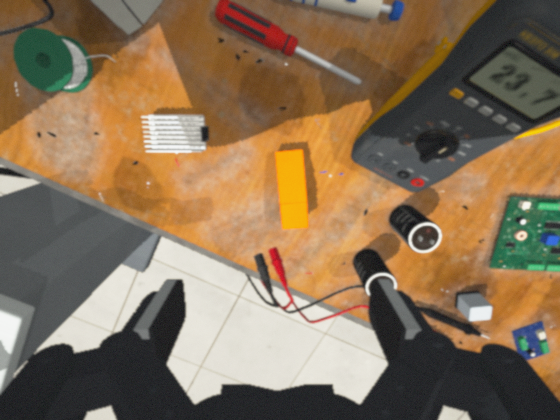

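The wedge is at wrist (290,190), thin end up and turned slightly from the tool axis. Test leads lie at (268,258), clear of where the fingers go. I'll fit the wedge model to its orange silhouette to get its pose.

```bash
cat >> h.py <<'E'
W=np.array([[x,y,z] for y in(-.015,.015) for x,z in [(.0425,0),(.0425,.02),(-.0125,.038),(-.0425,.038),(-.0425,0)]])
def fitwedge(im,s,x0,n='wrist',z0=0,lo=(5,150,120),hi=(20,255,255)):
    from scipy.optimize import minimize
    m=cv2.inRange(cv2.cvtColor(im,cv2.COLOR_RGB2HSV),lo,hi)
    c,f=cam(n); 
    o=ray(n,(0,0),s)[0]
    T=np.eye(4)
    if n=='wrist':
        T[:3,:3]=R.from_rotvec(s['tcp_rot']).as_matrix();T[:3,3]=s['ee_pos'];T=T@c['T_tool_cam']
    else: T[:3,:3]=R.from_rotvec(c['attitude']).as_matrix();T[:3,3]=c['origin']
    k,l,st,_=cv2.connectedComponentsWithStats(m)
    def proj(P):
        p=(P-T[:3,3])@T[:3,:3]; return np.c_[c['cx']-f*p[:,0]/p[:,2],c['cy']+f*p[:,1]/p[:,2]]
    def hull(v):
        P=W@R.from_euler('z',v[2]).as_matrix().T+[v[0],v[1],z0]
        return cv2.convexHull(proj(P).astype(np.float32))
    ctr=hull(x0)[:,0].mean(0); best=min(range(1,k),key=lambda i:(np.abs(np.r_[st[i,0]+st[i,2]/2,st[i,1]+st[i,3]/2]-ctr).sum() if st[i,4]>150 else 9e9))
    m=(l==best); print('px',m.sum(),st[best])
    m8=cv2.resize(m.astype(np.uint8),None,fx=4,fy=4,interpolation=0)
    def cost(v):
        h=hull(v); c8=np.zeros_like(m8); cv2.fillPoly(c8,[np.round(((h+.5)*4-.5)*16).astype(np.int32)],1,shift=4)
        return (c8!=m8).sum()/16
    r=min((minimize(cost,x0,method='Nelder-Mead',options=dict(initial_simplex=np.array(x0)+np.array([[0,0,0],[a,0,0],[0,a,0],[0,0,a*10]]),xatol=1e-5,fatol=.1)) for a in(.008,-.008,.003)),key=lambda r:r.fun)
    print('fit',r.x,np.degrees(r.x[2]),'err px',r.fun); return r.x
def tool_delta(s,target,yawdeg):
    M=R.from_rotvec(s['tcp_rot']).as_matrix(); y=np.degrees(np.arctan2(M[1,0],M[0,0]))
    return M.T@(np.array(target)-s['ee_pos'])*1000, -(yawdeg-y), y
E
python3 - <<'E'
from h import *
np.set_printoptions(precision=4,suppress=True)
s=bot.sense(); im=bot.snapshot('wrist')
v=fitwedge(im,s,[.487,-.402,.48])
g=v[:2]-.027*np.r_[np.cos(v[2]),np.sin(v[2])]
print(g,tool_delta(s,[*g,.10],np.degrees(v[2])))
E
```

```text
px 939 [287 251  65  48 939]
fit [ 0.0121 -0.4709 -0.293 ] -16.786376156587842 err px 939.0
[-0.0138 -0.4631] (array([-479.8529, -157.622 ,  131.9236]), np.float64(43.90146975190402), np.float64(27.115093595316175))
```

```bash
sed -i 's/lo=(5,150,120),hi=(20,255,255)/lo=(8,225,120),hi=(25,255,255)/' h.py
python3 - <<'E'
from h import *
np.set_printoptions(precision=4,suppress=True)
s=bot.sense(); im=bot.snapshot('wrist')
hs=cv2.cvtColor(im,cv2.COLOR_RGB2HSV); print([hs[r,c] for r,c in [(160,290),(180,292),(210,295),(225,295),(180,250),(190,330),(170,278)]])
v=fitwedge(im,s,[.487,-.402,.48])
g=v[:2]-.027*np.r_[np.cos(v[2]),np.sin(v[2])]
print(g,tool_delta(s,[*g,.10],np.degrees(v[2])))
E
```

```text
[array([ 21, 245, 247], dtype=uint8), array([ 21, 245, 247], dtype=uint8), array([ 21, 245, 247], dtype=uint8), array([ 21, 245, 247], dtype=uint8), array([ 16, 145, 222], dtype=uint8), array([ 16, 172, 226], dtype=uint8), array([ 20, 245, 247], dtype=uint8)]
px 2085 [ 276  150   32   80 2085]
fit [ 0.4857 -0.4042  0.5692] 32.612669751308175 err px 168.875
[ 0.4629 -0.4187] (array([-35.2728,  20.1239, 132.0668]), np.float64(-5.501748661560406), np.float64(27.11092108974777))
```

Request:
send_rows([
  [[-10, 5, 30], -2],
  [[-18, 10, 60], -4],
  [[-25, 15, 90], -5.5],
  [[-30, 20, 110], -5.5],
  [[-30, 20, 120], -5.5],
  [[-30, 20, 120], -5.5],
])

```text
time_s: 3.83
ee_pos: [0.4665, -0.4163, 0.1098]
tcp_rot: [-3.013, -0.878, 0.002]
wrist_force: [-0.9, 0.9, -0.3]
opening: 0.0859
grip_force: 0.0
```

```bash
python3 w.py wr2 wedge wedge_tip wedge_grip
python3 - <<'E'
from h import *
np.set_printoptions(precision=4,suppress=True)
s=bot.sense(); im=bot.snapshot('wrist')
v=fitwedge(im,s,[.4857,-.404,.52])
g=v[:2]-.027*np.r_[np.cos(v[2]),np.sin(v[2])]
print(g,tool_delta(s,[*g,.006],np.degrees(v[2])))
E
```

```text
3.8333 [ 0.4665 -0.4163  0.1098] [-3.0132 -0.8781  0.0021] 0.08586413043572624
wedge 0.72 [278.9 179.6] [ 0.4901 -0.4031]
wedge_tip 0.64 [278.1 128.7] [ 0.524  -0.3807]
wedge_grip 0.87 [278.1 226.8] [ 0.4639 -0.4191]
px 4727 [ 254  131   42  118 4727]
fit [ 0.486  -0.4039  0.563 ] 32.25471699440631 err px 385.6875
[ 0.4632 -0.4183] (array([ -4.4747,  -1.7094, 107.4239]), np.float64(0.2804971165622874), np.float64(32.535214110968596))
```

View pics/wr2.png

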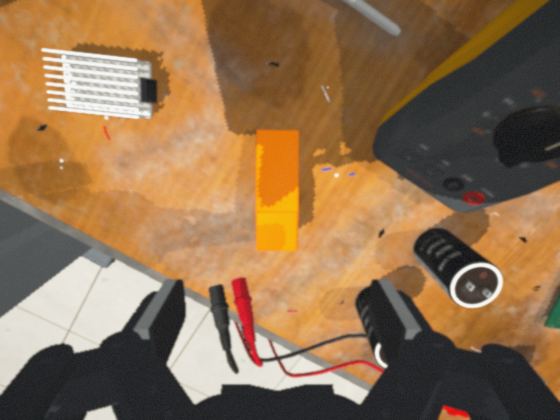

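The wedge is aligned between the fingers (grip block at (278,230)), and the leads at (240,290) are clear. Descending now.

Request:
send_rows([
  [[-2, -1, 35], 0],
  [[-4, -1.5, 70], 0],
  [[-4, -1.5, 92], 0],
  [[-4, -1.5, 104], 0],
  [[-4, -1.5, 104], 0],
  [[-4, -1.5, 104], 0],
])

```text
time_s: 4.58
ee_pos: [0.4632, -0.4183, 0.0087]
tcp_rot: [3.015, 0.879, 0.001]
wrist_force: [0.6, 0.1, 0.8]
opening: 0.0856
grip_force: 0.0
```

Request:
send_rows([
  [[0, 0, 0], 0],
  [[0, 0, 0], 0],
  [[0, 0, 0], 0],
  [[0, 0, 0], 0],
  [[0, 0, 0], 0],
  [[0, 0, 0], 0],
  [[0, 0, 0], 0],
  [[0, 0, 0], 0],
], jaw=1, newtons=60)

```text
time_s: 5.25
ee_pos: [0.463, -0.4184, 0.0087]
tcp_rot: [3.015, 0.879, 0.001]
wrist_force: [0.2, 0.8, 7.2]
opening: 0.0293
grip_force: 60.2
```

Gripped at 60 N. Now I lift and carry towards the plate.

Request:
send_rows([
  [[0, 0, -20], 0],
  [[0, 0, -55], 0],
  [[0, 0, -95], 0],
  [[0, 0, -135], 0],
  [[0, 0, -175], 0],
  [[7, -10, -213], 0],
  [[20, -29, -245], 1],
  [[35, -50, -265], 2],
  [[53, -76, -272], 3],
  [[74, -107, -272], 4],
])

```text
time_s: 6.08
ee_pos: [0.4677, -0.2878, 0.282]
tcp_rot: [3.043, 0.769, 0.004]
wrist_force: [0.3, 0.5, -1.9]
opening: 0.0293
grip_force: 59.5
```

Request:
send_rows([
  [[21, -36, 0], 1],
  [[42, -72, 0], 2],
  [[63, -108, 0], 3],
  [[84, -144, 0], 4],
  [[105, -180, 0], 5],
  [[126, -216, 0], 6],
  [[147, -252, 0], 7],
  [[168, -288, 0], 8],
  [[189, -324, 0], 9],
  [[210, -360, 0], 10],
])

```text
time_s: 6.92
ee_pos: [0.4798, 0.1305, 0.28]
tcp_rot: [3.101, 0.504, 0.0]
wrist_force: [1.5, -0.4, -2.3]
opening: 0.0289
grip_force: 59.5
```

Run:
```python
from h import *
s=bot.sense(); print(s['time_s'],s['ee_pos'],s['grip_force'],tool_delta(s,[.488,.239,.28],18))
```

```text
6.9167 [0.47976117 0.1304587  0.28001641] 59.477882981300354 (array([ 4.21645714e+01, -1.00355578e+02,  1.73997987e-02]), np.float64(0.4490881445650601), np.float64(18.44908814456506))
```

Request:
send_rows([
  [[14, -33, 0], 0],
  [[28, -66, 0], 0],
  [[40, -90, 0], 0.4],
  [[42, -100, 0], 0.4],
  [[42, -100, 0], 0.4],
  [[42, -100, 0], 0.4],
])

```text
time_s: 7.42
ee_pos: [0.4881, 0.2363, 0.2796]
tcp_rot: [3.102, 0.496, -0.001]
wrist_force: [-0.2, -1.3, -1.0]
opening: 0.0292
grip_force: 59.5
```

```bash
python3 w.py wr3 plate plate_mouth module module_front wedge_tip
```

```text
7.4167 [0.4881 0.2363 0.2796] [ 3.1018  0.4959 -0.001 ] 0.029177380537981672
plate 0.94 [342.7 203.8] [0.4737 0.1364]
plate 0.74 [273.2 103.2] [0.5676 0.2668]
plate 0.71 [177.3  75.8] [0.5612 0.3862]
plate 0.64 [167.2 185.3] [0.4243 0.3697]
module 0.98 [277.1  59. ] [0.6136 0.2769]
module 0.63 [277.9 295.5] [0.3221 0.1798]
module_front 0.8 [271.8 106.3] [0.5638 0.2671]
wedge_tip 0.67 [277.1 137.4] [0.5317 0.2499]
```

View pics/wr3.png

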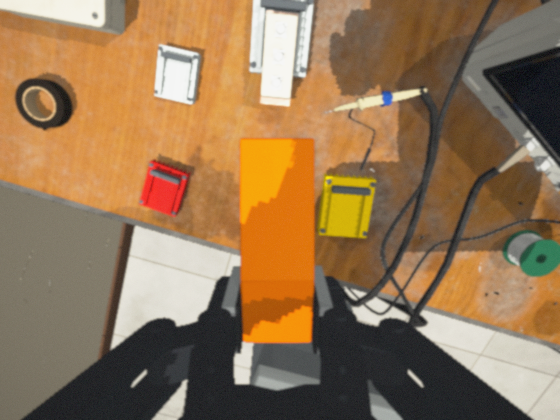

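The large grey plate, with the module on it, runs from (250,0) to (313,80). The module's near end is at about (275,105), tilted about 6° from the tool axis. The yellow, red and small grey look-alikes are at (347,206), (165,187) and (177,75). I'll enlarge the plate and module to get the axis accurately.

Run:
```python
import cv2
a=cv2.imread('pics/wr3.png')[0:115,225:335]
a=cv2.resize(a,None,fx=5,fy=5,interpolation=cv2.INTER_CUBIC)
cv2.imwrite('pics/wr3c.png',a)
```

```text
(no output)
```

View pics/wr3c.png

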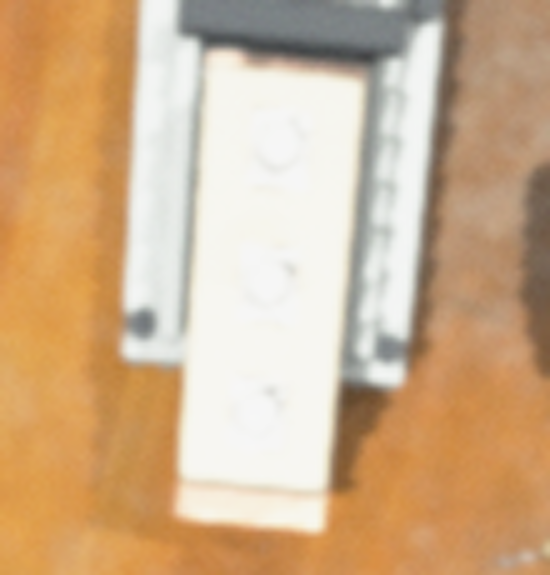

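Run:
```python
from h import *
np.set_printoptions(precision=4,suppress=True)
s=bot.sense()
P=lambda c,z: onz('wrist',(225+(c[0]+.5)/5-.5,(c[1]+.5)/5-.5),z,s)[:2]
ang=lambda d:np.degrees(np.arctan2(d[1],d[0]))
L,Rr=P((122,360),.0225),P((404,387),.0225); L2,R2=P((140,0),.0225),P((443,0),.0225)
w=Rr-L; print('L,R',L,Rr,np.linalg.norm(w),'axis from face',ang(w)+90,'left',ang(L2-L),'right',ang(R2-Rr))
a,b=P((176,517),.0245),P((325,530),.0245); print('mod end',a,b,(a+b)/2,np.linalg.norm(b-a),ang(b-a)+90)
t1,t2=P((206,70),.0565),P((180,478),.0565); u1,u2=P((366,75),.0565),P((330,488),.0565)
print('module sides',ang(t1-t2),ang(u1-u2),np.linalg.norm(t1-t2),np.linalg.norm(u2-t2))
for A in (11,12,13):
    d=np.r_[np.cos(np.radians(A)),np.sin(np.radians(A))]
    m=(L+Rr)/2; print(A,'mouth pred',m-.033*d,'centre',m+.04*d)
print(tool_delta(s,[0,0,0],0)[2])
v=fitwedge(cv2.imread('pics/wr3.png')[:,:,::-1].copy(),s,[.515,.246,.32],z0=s['ee_pos'][2]-.0087)
print(v)
# wedge tip in tool frame
M=R.from_rotvec(s['tcp_rot']).as_matrix(); tip=np.r_[v[:2]+.0425*np.r_[np.cos(v[2]),np.sin(v[2])],s['ee_pos'][2]-.0087+.02]
print('tip in tool mm',M.T@(tip-s['ee_pos'])*1000)
```

```text
L,R [0.5923 0.3024] [0.6068 0.2395] 0.06456259718436728 axis from face 13.017385644319475 left 13.325740799986493 right 13.439090464959627
mod end [0.5639 0.2807] [0.5719 0.2468] [0.5679 0.2638] 0.03488851264446969 13.330244684104727
module sides 13.225149550669212 13.531950260285235 0.07582550386447003 0.032009226710527555
11 mouth pred [0.5671 0.2647] centre [0.6388 0.2786]
12 mouth pred [0.5673 0.2641] centre [0.6387 0.2793]
13 mouth pred [0.5674 0.2635] centre [0.6385 0.28  ]
18.022395219914024
px 14488 [  240   139    75   203 14488]
fit [0.5142 0.2436 0.3196] 18.30900277721969 err px 1076.0625
[0.5142 0.2436 0.3196]
tip in tool mm [ 69.2805   0.1513 -11.278 ]
```

Measured: plate axis at 13.3°, mouth at (0.5676, 0.2637), wedge tip 69.3 mm ahead of the TCP and centred in the grip. I'm staging 40 mm short of the mouth and lowering.

Request:
send_rows([
  [[-8, -3, 20], 1],
  [[-16, -6, 50], 2],
  [[-25, -10, 85], 3.5],
  [[-25, -10.5, 120], 4.7],
  [[-25, -10.5, 155], 4.7],
  [[-25, -10.5, 190], 4.7],
  [[-25, -10.5, 220], 4.7],
  [[-25, -10.5, 245], 4.7],
  [[-25, -10.5, 260], 4.7],
  [[-25, -10.5, 260], 4.7],
])

```text
time_s: 8.55
ee_pos: [0.4605, 0.2379, 0.0172]
tcp_rot: [3.119, 0.365, -0.007]
wrist_force: [0.2, -0.0, -0.8]
opening: 0.0293
grip_force: 59.5
```

Run:
```python
from h import *
np.set_printoptions(precision=4,suppress=True)
s=bot.sense(); print(s['ee_pos'],s['wrist_force'],tool_delta(s,[.4612,.2386,.0087],13.3))
for n in ['scene','side']:
    im=bot.snapshot(n); cv2.imwrite(f'pics/{n}1.png',im[:,:,::-1])
    for q in ['module_front','wedge_tip']: print(n,q,[(np.round(d['pixel'],1),round(d['confidence'],2)) for d in bot.pinpoint(q,n)])
```

```text
[0.4605 0.2379 0.0172] [ 0.1707 -0.0422 -0.7751] (array([ 0.8876, -0.5633,  8.4536]), np.float64(0.05476806425644831), np.float64(13.354768064256449))
scene module_front [(array([247.9, 174.2]), 0.74), (array([219. , 183.8]), 0.24)]
scene wedge_tip [(array([238.9, 176.2]), 0.47)]
side module_front [(array([193.4, 249.9]), 0.77), (array([215. , 266.7]), 0.58)]
side wedge_tip [(array([201.3, 253.1]), 0.71)]
```

Request:
send_rows([
  [[0, -0.5, 3], 0],
  [[0.5, -0.5, 6], 0],
  [[0.5, -0.5, 8], 0],
  [[0.5, -0.5, 8.5], 0],
  [[0.5, -0.5, 8.5], 0],
  [[0.5, -0.5, 8.5], 0],
])

```text
time_s: 9.35
ee_pos: [0.4618, 0.2394, 0.0112]
tcp_rot: [3.12, 0.367, -0.0]
wrist_force: [0.2, 0.2, -1.5]
opening: 0.0292
grip_force: 59.5
```

```bash
python3 w.py wr4 module_front wedge_tip plate
python3 - <<'E'
from h import *
s=bot.sense(); print(s['wrist_force'],tool_delta(s,[.4612,.2386,.0087],13.3))
print(fitwedge(bot.snapshot('wrist'),s,[.487,.245,.232]))
E
```

```text
9.35 [0.4618 0.2394 0.0112] [ 3.1201  0.3666 -0.0002] 0.02915461652947038
module_front 0.84 [274.9  29.8] [0.5679 0.2651]
module_front 0.21 [276.9 296.7] [0.46   0.2386]
wedge_tip 0.8 [279.4 137.6] [0.5313 0.2546]
wedge_tip 0.33 [278.9 296.4] [0.4588 0.2374]
plate 0.78 [463.3 287. ] [0.4753 0.1376]
[ 1.63593570e-04  7.31607718e-01 -1.79803385e+00] (array([-0.85255484,  0.61430406,  2.65319025]), np.float64(0.09984385204039903), np.float64(13.3998438520404))
px 14442 [  240   139    74   203 14442]
fit [0.48758261 0.24529374 0.24170087] 13.84843948600645 err px 566.3125
[0.48758261 0.24529374 0.24170087]
```

View pics/wr4.png

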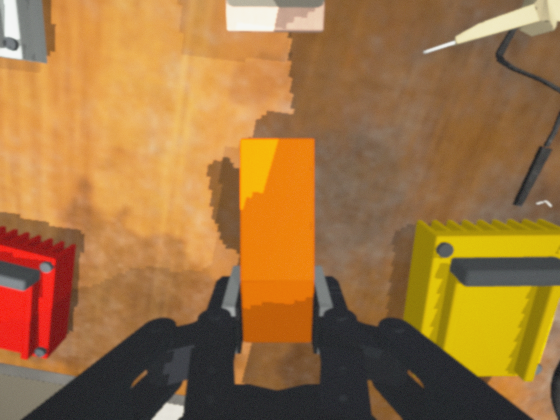

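The wedge (centre column 277) faces the module's near end (226–324, centre 275) squarely, about 0.8 mm off to the right. The wrist force shows it is still just above the worktop, so I'll lower to contact and correct the offset.

Request:
send_rows([
  [[0, -0.8, 1], 0],
  [[0, -0.8, 2], 0],
  [[0, -0.8, 2.7], 0],
  [[0, -0.8, 2.7], 0],
  [[0, -0.8, 2.7], 0],
  [[0, -0.8, 2.7], 0],
])

```text
time_s: 10.1
ee_pos: [0.4616, 0.2402, 0.0087]
tcp_rot: [-3.12, -0.367, -0.0]
wrist_force: [-1.7, 0.5, 3.0]
opening: 0.0296
grip_force: 59.9
```

Request:
send_rows([
  [[5, 0, 0], 0],
  [[12, 0, 0], 0],
  [[20, 0, 0], 0],
  [[28, 0, 0], 0],
  [[35, 0, 0], 0],
  [[40, 0, 0], 0],
  [[44, 0, 0], 0],
  [[45, 0, 0], 0],
  [[45, 0, 0], 0],
  [[45, 0, 0], 0],
])

```text
time_s: 10.93
ee_pos: [0.5057, 0.2506, 0.0087]
tcp_rot: [3.12, 0.366, -0.0]
wrist_force: [-4.0, -2.0, 7.1]
opening: 0.029
grip_force: 60.7
```

```bash
cat > c.py <<'E'
from h import *
import sys
np.set_printoptions(precision=4,suppress=True)
s=bot.sense(); d=np.r_[np.cos(np.radians(13.3)),np.sin(np.radians(13.3))]
tip=s['ee_pos'][:2]+.0693*d; e=tip-[.5677,.2640]
print(s['ee_pos'],s['wrist_force'],'tip in',e@d*1000,'lat',(e@[-d[1],d[0]])*1000,tool_delta(s,[0,0,0],13.3)[1])
st={}
for n in ['scene','side','wrist']:
    im=bot.snapshot(n); cv2.imwrite(f'pics/{sys.argv[1]}_{n}.png',im[:,:,::-1])
    for q in ['module_front','wedge_tip']: print(n,q,[(np.round(x['pixel'],1),round(x['confidence'],2)) for x in bot.pinpoint(q,n)][:2])
E
python3 c.py a
```

```text
[0.5057 0.2506 0.0087] [-4.0347 -2.003   7.1137] tip in 5.882724718376236 lat 1.2202264171815813 0.09629131674963176
scene module_front [(array([246.5, 171.8]), 0.61)]
scene wedge_tip [(array([246.4, 174.2]), 0.63), (array([247.7, 170.9]), 0.39)]
side module_front [(array([192.2, 249.4]), 0.74)]
side wedge_tip [(array([193.4, 247.9]), 0.45), (array([181.6, 244.9]), 0.16)]
wrist module_front [(array([273.9, 160.8]), 0.68)]
wrist wedge_tip []
```

```bash
cat > e.py <<'E'
from h import *
import sys
s=bot.sense(); im=bot.snapshot('wrist'); hs=cv2.cvtColor(im,cv2.COLOR_RGB2HSV)
M=R.from_rotvec(s['tcp_rot']).as_matrix()
for c in (255,270,285,300):
    sat=hs[110:260,c,1].astype(int); r=110+np.where(sat>210)[0].min()
    print(c,r,[np.round(M.T@(onz('wrist',(c,r-.5),z,s)-s['ee_pos'])*1000,1)[:2].tolist() for z in (.0225,.0265)])
a=im[100:260,200:360]; cv2.imwrite('pics/%s.png'%sys.argv[1],cv2.resize(a,None,fx=3.5,fy=3.5,interpolation=2)[:,:,::-1])
b=bot.snapshot('side')[215:275,160:240]; cv2.imwrite('pics/%s_s.png'%sys.argv[1],cv2.resize(b,None,fx=7,fy=7,interpolation=2)[:,:,::-1])
E
python3 e.py e1
```

```text
255 162 [[62.2, -8.4], [62.9, -8.2]]
270 162 [[62.2, -2.5], [62.9, -2.4]]
285 162 [[62.3, 3.5], [62.9, 3.4]]
300 162 [[62.3, 9.5], [62.9, 9.2]]
```

View pics/e1.png

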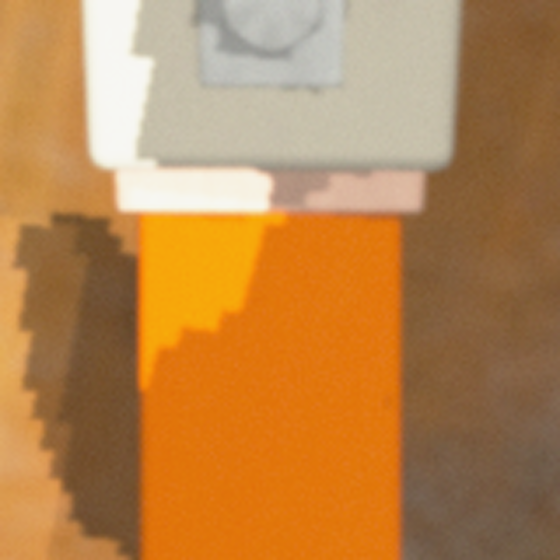

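The view shows the wedge centred under the flange (wedge 140–401, flange 115–427 in the crop) and square to it. It is about 8 mm in, which is just at contact. Pushing on 10 mm slowly.

Request:
send_rows([
  [[1.5, 0, 0], 0],
  [[3, 0, 0], 0],
  [[4.5, 0, 0], 0],
  [[6, 0, 0], 0],
  [[7.5, 0, 0], 0],
  [[9, 0, 0], 0],
  [[10, 0, 0], 0],
  [[10, 0, 0], 0],
  [[10, 0, 0], 0],
])

```text
time_s: 12.23
ee_pos: [0.5139, 0.2526, 0.0087]
tcp_rot: [3.119, 0.367, -0.006]
wrist_force: [-11.8, -2.9, 12.5]
opening: 0.0292
grip_force: 61.4
```

```bash
python3 e.py e2; python3 c.py b
```

```text
255 182 [[54.1, -8.6], [55.1, -8.3]]
270 182 [[54.1, -2.5], [55.1, -2.4]]
285 182 [[54.1, 3.6], [55.1, 3.5]]
300 182 [[54.1, 9.7], [55.1, 9.4]]
[0.5139 0.2526 0.0087] [-11.1362  -1.7973  12.1862] tip in 14.319994540038813 lat 1.2445478344070209 0.10327259877168515
scene module_front [(array([249.2, 170.6]), 0.58)]
scene wedge_tip [(array([250. , 171.1]), 0.44)]
side module_front []
side wedge_tip [(array([187.8, 248.1]), 0.63), (array([204.6, 257.5]), 0.63)]
wrist module_front [(array([278.2, 177.6]), 0.58)]
wrist wedge_tip [(array([276.6, 219.9]), 0.72)]
```

Request:
send_rows([
  [[1, 0, 0], 0],
  [[2, 0, 0], 0],
  [[3, 0, 0], 0],
  [[4, 0, 0], 0],
  [[5, 0, 0], 0],
  [[5, 0, 0], 0],
  [[5, 0, 0], 0],
])

```text
time_s: 13.37
ee_pos: [0.5188, 0.2538, 0.0087]
tcp_rot: [3.119, 0.367, -0.005]
wrist_force: [-10.4, -2.6, 11.3]
opening: 0.0292
grip_force: 61.4
```

```bash
python3 e.py e3; python3 c.py c
python3 - <<'E'
from h import *
for f in ('wr4','a_wrist','c_wrist'):
    im=cv2.imread(f'pics/{f}.png'); h=cv2.cvtColor(im,cv2.COLOR_BGR2HSV)
    r=[(np.where(h[250:380,c,1]>220)[0].max()+250) for c in (265,277,290)]
    cc=np.where(h[230,200:360,1]>220)[0]; print(f,r,cc.min()+200,cc.max()+200)
a=cv2.imread('pics/wr4.png')
A=cv2.resize(cv2.imread('pics/side1.png')[210:280,150:240],None,fx=4.3,fy=4.3,interpolation=2); B=cv2.resize(cv2.imread('pics/c_side.png')[210:280,150:240],None,fx=4.3,fy=4.3,interpolation=2)
C=cv2.resize(cv2.imread('pics/c_scene.png')[145:195,210:300],None,fx=4.3,fy=4.3,interpolation=2); D=cv2.resize(cv2.imread('pics/scene1.png')[145:195,210:300],None,fx=4.3,fy=4.3,interpolation=2)
cv2.imwrite('pics/cmp.png',np.vstack([np.hstack([A,B]),np.hstack([D,C])]))
E
```

```text
255 196 [[48.2, -8.7], [49.3, -8.5]]
270 196 [[48.2, -2.5], [49.3, -2.5]]
285 195 [[48.7, 3.7], [49.8, 3.5]]
300 196 [[48.2, 9.8], [49.3, 9.5]]
[0.5188 0.2537 0.0087] [-10.3973  -2.3142  12.728 ] tip in 19.37684905647248 lat 1.2629573258825373 0.1034119831661453
scene module_front [(array([245.5, 170. ]), 0.53)]
scene wedge_tip [(array([252.7, 174. ]), 0.61)]
side module_front [(array([193.6, 246.9]), 0.76)]
side wedge_tip [(array([186.6, 245.9]), 0.67)]
wrist module_front [(array([277.5, 191.8]), 0.78)]
wrist wedge_tip []
wr4 [np.int64(341), np.int64(341), np.int64(341)] 241 313
a_wrist [np.int64(341), np.int64(341), np.int64(340)] 241 313
c_wrist [np.int64(340), np.int64(341), np.int64(340)] 241 313
```

View pics/cmp.png

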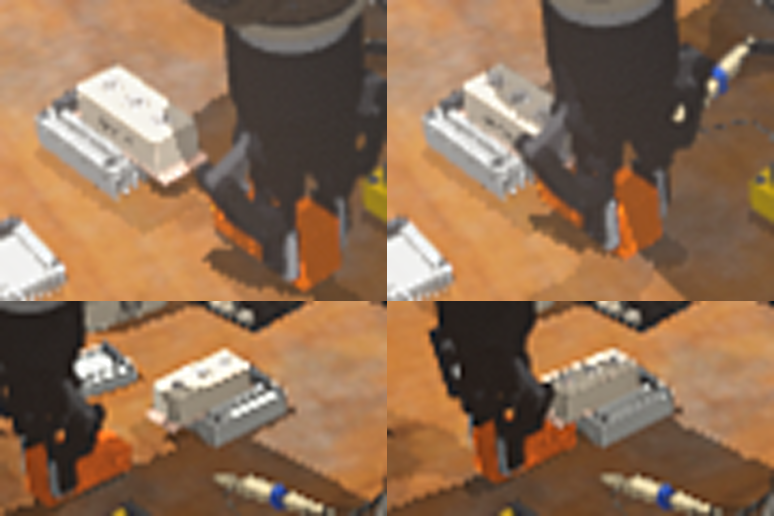

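In the comparison, the wedge is under the module's near end, the module is still between its guides, and the gripper is clear of it. The wedge has not slipped in the fingers (rear edge stays at row 341). Penetration is 20–22 mm, so the lift is about 4 mm and I'm handing in.

```bash
python3 -c "
from plant import bot
s=bot.sense();print(s['grip_force'],abs(s['joint_velocities']).max());print(bot.sign_off())"
```

```text
61.35551333427429 0.0016638006709158756
the job is handed in; nothing more can be done
None
```

I handed the job in with the wedge gripped at 61 N, flat, centred and about 20 mm under the module, whose near end should be up about 4 mm; that lift is worked out from the wedge's travel, and sign-off returned no verdict.

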